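Thread the dip probe through its two guides into the open dish

ROBOT

A 7-joint arm with a two-finger parallel gripper is mounted at the origin on the work surface. World frame = base frame: x ahead of the robot, y to its left, z up, the work surface at z = 0. Lengths are in m, angles in degrees, forces in N, time in s.
With the tool pointing down it reaches from about 0.4 to 0.9 m from the base axis. Payload 5.6 kg.
Tool frame: the origin (TCP) lies midway between the tips of the shut fingers; the grasp point (between the pads) lies 19 mm behind it; z points along the fingers, y is the direction in which the jaws open and shut (so a half turn about z gives the same grasp; the last joint's range is limited). The gripper opens to 92 mm and grips with 3 to 60 N. Pads are 20 mm wide; open, the fingers measure 128 mm over their backs; the gripper's body (75 mm by 189 mm) begins 69 mm behind the grasp point.
Start: joints at [-65.718, 26.786, -0.665, 91.828, 0.344, 61.387, -3.226], TCP at [0.293, 0.58, 0.215] pointing down, gripper open.
Joint ranges: [-144.91, 144.91], [-17.63, 115.5], [-89.93, 88.59], [15.96, 139.68], [-74.01, 254.01], [8.47, 105.57], [-167.45, 167.45]. Speed limits (degrees/s): [147.25, 147.25, 180, 180, 180, 180, 180].

INTERFACE

Orientations are given as a 3x3 rotation matrix whose columns are the frame's x, y, z axes.
In Python, from cell import bot gives the robot as it stands.
- The arm moves only by the tool move_arm, never from a script. Its argument "motion" is a list that holds one entry, the list of rows, each a list of 5 numbers: the shift along the world's x, y, z in mm, then the turn about the world's z in degrees, then the gripper's target within -1 to 1 (fully open at 1, half-way at 0, shut at -1). A call has 1 to 20 rows; each row is the pose to reach, as a shift and turn from the pose commanded when the call began; what a row does not reach only later rows make up. A row lasts 1/12 s, in which the tool goes at most 41.7 mm and 7.16 degrees, less where a joint would pass 70% of its speed; a pose out of reach is approached as far as the arm can. A call with a gripper value outside its range is refused whole. The fingers move at their own pace and stop on an object; "grip_force" is the grip in N (left out, the last holds). Time passes only in rows, so rows that repeat a pose let the fingers close. It gives the time, the measured TCP pose, the force and the opening at its end, in the units of the state.
- bot.observe(): the state, without advancing time (a new reading comes with each control period).
- bot.snapshot(name): name is "scene" or "top" or "wrist"; returns a dict with "pixels" (384x512x3 uint8, red, green, blue), "K" (3x3 intrinsics, pixels), "R" (3x3) and "t" (3): a world point X has camera coordinates R X + t. Camera axes: x right, y down, z forward; pixel columns grow to the right and rows downward; lengths in m; the calibration is good to about 2 mm. A picture is of the moment at which its call begins. There is no depth.
- bot.close_job(): hands the job in, once; it reports no verdict.
The state is a dict: "clock": time; "joints": joint angles; "qvel": joint speeds; "tau": joint torques, N m; "eef_pos": TCP position; "ee_rot": TCP orientation; "force": force on the tool from outside, world axes, zero at the start; "wrist_torque": the same for the moment, N m; "finger_gap": opening from 0.0 (shut) to 1.0 (fully open).
Only numpy, scipy, OpenCV 4.12 (cv2) and the standard library are available. Lean on these libraries where they do the work, as an engineer would, in place of code of your own. Each camera call takes 0.05 s, during which the arm holds its last target.

TASK

On the guide stand, an open white dish waits under one of the two stations and a capped jar under the other. Lift the blue-handled probe out of its rack and lower it through the upper and then the lower brass bushing above the open dish, until its tip is well inside the dish, below the rim, but not touching the dish or its bottom; finish while still holding the probe there, upright, by its handle, with its collar clear of the bushing. Leave the red-handled rod, the dish, the jar and the dropper bottle where they are.

Things in the scene. Friction and masses are not known exactly. Their poses are not given: they have to be found in the camera images.
- probe_grip (a point): The temperature probe with the BLUE handle, loose, 60 g nominal. Upright. This point is the centre of the handle (14 mm diameter, 50 mm tall, round). The handle stands on a black collar (24 mm across, 3 mm thick; its underside lies 28 mm below this point), and below the collar a steel rod of 8 mm diameter runs 128 mm down to a tapered tip, 156 mm below this point. z points up along the rod. At the start it hangs by its collar in a hole of the white rack.
- probe_tip (a point): The lowest point of the blue-handled probe's steel rod, 156 mm below the handle's centre.
- probe: The same blue-handled probe as a whole; its origin is the tip, z up along the rod.
- stirrer_grip (a point): A rod of the same shape with a RED handle, a bystander, hanging 90 mm from the blue one in the other hole of the rack. This point is the centre of its handle.
- rack: White rack, fixed: 70 x 160 mm, top plate at 140 mm above the bench, two 11 mm holes in the plate, 45 mm either side of the middle along the rack's y axis. Which rod hangs in which hole varies. Origin: centre of its underside on the bench; rods must be lifted straight up 130 mm or more to come out.
- upper_a (a point): A brass funnel bushing: bore 11 mm, mouth widening to 19 mm over its top 6 mm, 14 mm tall in all, 27 mm across outside; fixed, its axis vertical. This point lies on the axis at its top face, 130 mm above the bench: the upper bushing of one station (a) of the guide stand. The stand is a fixed grey base (120 x 270 x 10 mm) with a post in the middle, 128 mm tall, no higher than the bushings; its two stations lie 80 mm to either side of the post.
- lower_a (a point): A brass funnel bushing: bore 11 mm, mouth widening to 19 mm over its top 6 mm, 14 mm tall in all, 27 mm across outside; fixed, its axis vertical. This point lies on the axis at its top face, 86 mm above the bench: the lower bushing of station a, straight below the upper one.
- upper_b (a point): A brass funnel bushing: bore 11 mm, mouth widening to 19 mm over its top 6 mm, 14 mm tall in all, 27 mm across outside; fixed, its axis vertical. This point lies on the axis at its top face, 130 mm above the bench: the upper bushing of the other station (b).
- lower_b (a point): A brass funnel bushing: bore 11 mm, mouth widening to 19 mm over its top 6 mm, 14 mm tall in all, 27 mm across outside; fixed, its axis vertical. This point lies on the axis at its top face, 86 mm above the bench: the lower bushing of station b, straight below the upper one.
- dish_in (a point): Open white ceramic dish, loose, 76 mm across, 45 mm tall, walls 4 mm. It stands on the stand's base under one of the two stations, within about 1 cm of its axis; which one varies. This point is the centre of its inner floor, 15 mm above the bench; the rim lies 40 mm above this point.
- dish: The same white dish; origin at the centre of its underside.
- jar_mid (a point): Capped amber jar, loose, 60 mm across, 50 mm tall, under the other station: a bystander. This point is its centre.
- dropper_mid (a point): Green dropper bottle with a white nozzle, 36 mm across, 100 mm tall, a bystander on the bench. This point is half-way up.

How it is judged:
By the outcome, as a careful person would: the job done as asked, in the order asked, and still so for the second after the job is handed in, while the arm keeps its last pose, push and grip.
It also fails if it takes over 48 s, if anything falls off the work surface, if the arm or the gripper's body presses on something with over 40 N, if the wrist force passes 120 N, or if a joint passes its speed limit or range.

## Working session

There is one attempt and no reset: what is moved stays moved. The work goes in short steps, Python scripts to look and compute and a tool call to move; the robot and the scene stay as the last step left them, time stands still between calls to the robot, and variables do not carry over. Pictures are saved under pics/ and viewed, and the job is handed in when it is done.

Besides the shell and the picture viewer there is one more tool, called after "Emit:" by a JSON object that holds its "op" and its "data", one argument or row to a line. move_arm: Moves the arm, as the interface text tells. Its arguments: {"type":"object","properties":{"motion":{"type":"array","items":{"type":"array","items":{"type":"array","items":{"type":"number"}}}},"grip_force":{"type":"number"}},"required":["motion"]}

```bash
ls; mkdir -p pics
python3 - <<'E'
from cell import bot
import cv2,numpy as np,pickle
s=bot.observe();print(s)
d={}
for n in("scene","top","wrist"):
    p=bot.snapshot(n);d[n]=p;cv2.imwrite(f"pics/{n}0.png",p["pixels"][...,::-1])
    print(n,p["K"].tolist(),(-p["R"].T@p["t"]).round(3),p["R"][2].round(3))
pickle.dump(d,open("d0.pkl","wb"))
E
```

```text
pics
{'clock': 0.0, 'joints': array([-65.71710136,  26.83689021,  -0.66458085,  91.87937357,
         0.34244067,  61.38728425,  -3.22819484]), 'qvel': array([ 0.09267674, -0.02833607,  0.0272462 , -0.04716367, -0.01788904,
        0.00730503,  0.00295204]), 'tau': array([ 4.31303570e-04, -5.20582831e+01, -1.19782731e-02, -2.43739933e+01,
       -5.65485517e-02,  1.74869114e-02,  1.62068245e-04]), 'eef_pos': array([0.29232848, 0.5799082 , 0.21364145]), 'ee_rot': array([[-8.92951000e-01,  4.50153326e-01, -7.02630882e-04],
       [ 4.50153862e-01,  8.92949524e-01, -1.62745422e-03],
       [-1.05190021e-04, -1.76952888e-03, -9.99998429e-01]]), 'force': array([ 0.19267483, -0.77019581,  0.47477335]), 'wrist_torque': array([ 0.03382057, -0.01773608, -0.00479677]), 'finger_gap': 0.9956661505174758}
scene [[382.0296565001372, 0.0, 256.1016067640305], [0.0, 382.0296565001372, 187.61351514380712], [0.0, 0.0, 1.0]] [0.964 0.621 0.603] [-0.366 -0.758 -0.54 ]
top [[374.93422788702634, 0.0, 257.7190479542678], [0.0, 374.93422788702634, 199.7928914608968], [0.0, 0.0, 1.0]] [ 0.459 -0.022  0.991] [ 0.186 -0.016 -0.982]
wrist [[266.04355776306835, 0.0, 261.6620487431098], [0.0, 266.04355776306835, 192.16447772387522], [0.0, 0.0, 1.0]] [0.225 0.615 0.384] [ 0.241 -0.124 -0.963]
```

View pics/scene0.png

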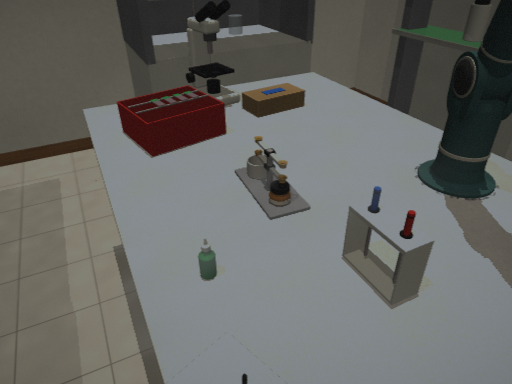

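View pics/top0.png

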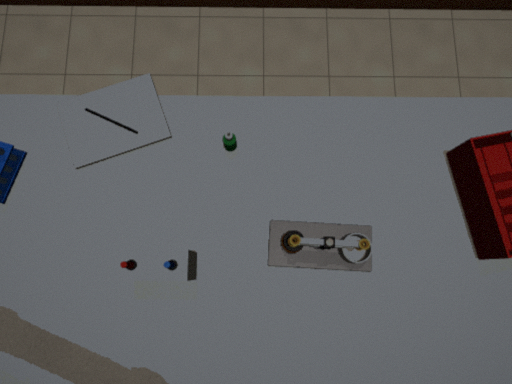

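View pics/wrist0.png

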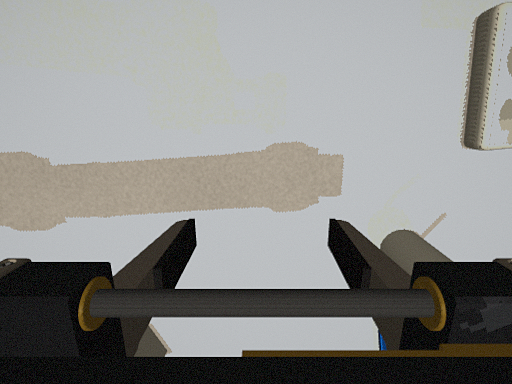

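The blue probe is at top (170,265) and scene (376,198). The open dish is under the right station, top (358,248) and scene (258,168). The jar is under the left one. Next I'll measure with colour masks and enlarged crops.

```bash
cat > h.py <<'E'
import numpy as np,cv2
def ray(p,uv):
    d=p["R"].T@np.linalg.inv(p["K"])@np.array([uv[0],uv[1],1.]);return -p["R"].T@p["t"],d
def onz(p,uv,z):
    c,d=ray(p,uv);return c+d*(z-c[2])/d[2]
def proj(p,X):
    q=p["K"]@(p["R"]@np.asarray(X)+p["t"]);return q[:2]/q[2]
def tri(a,ua,b,ub):
    A=[];B=[]
    for p,u in((a,ua),(b,ub)):
        c,d=ray(p,u);d/=np.linalg.norm(d);M=np.eye(3)-np.outer(d,d);A.append(M);B.append(M@c)
    return np.linalg.lstsq(np.vstack(A),np.hstack(B),rcond=None)[0]
def blobs(p,lo,hi,box=None,mn=4):
    h=cv2.cvtColor(p["pixels"],cv2.COLOR_RGB2HSV);m=cv2.inRange(h,lo,hi)
    if box: k=np.zeros_like(m);x0,y0,x1,y1=box;k[y0:y1,x0:x1]=1;m=m*k
    n,l,s,c=cv2.connectedComponentsWithStats(m)
    return [(c[i].round(1).tolist(),s[i].tolist()) for i in range(1,n) if s[i,4]>=mn]
E
python3 - <<'E'
from h import *
import pickle
d=pickle.load(open("d0.pkl","rb"))
for n in("top","scene"):
    p=d[n]
    print(n,"blue",blobs(p,(100,90,40),(125,255,255),(150,250,200,280) if n=="top" else (360,180,400,220)))
    print("red",blobs(p,(0,150,60),(8,255,255),(110,250,140,280) if n=="top" else (395,200,420,240)))
    print("brass",blobs(p,(12,110,60),(32,255,255),(265,215,375,275) if n=="top" else (230,130,310,210)))
def crop(n,b,f,o):
    x0,y0,x1,y1=b;cv2.imwrite(o,cv2.resize(d[n]["pixels"][y0:y1,x0:x1,::-1],None,fx=f,fy=f,interpolation=cv2.INTER_CUBIC))
crop("top",(262,212,382,277),6,"pics/c1.png")
crop("scene",(230,130,310,210),7,"pics/c2.png")
crop("top",(110,240,210,290),7,"pics/c3.png")
crop("scene",(335,170,435,270),6,"pics/c4.png")
E
```

```text
top blue [([167.0, 264.1], [164, 261, 7, 7, 39])]
red [([123.8, 264.1], [121, 262, 6, 5, 23])]
brass [([293.7, 240.2], [288, 234, 12, 13, 105]), ([363.9, 244.0], [358, 238, 12, 12, 93])]
scene blue [([377.3, 188.7], [374, 186, 7, 6, 27]), ([375.0, 202.4], [371, 194, 8, 16, 78])]
red [([411.3, 213.2], [408, 211, 7, 6, 32]), ([408.6, 226.8], [405, 219, 8, 16, 63])]
brass [([258.0, 138.0], [255, 136, 7, 5, 22]), ([258.1, 151.4], [255, 150, 7, 4, 21]), ([281.9, 161.8], [278, 161, 9, 3, 19]), ([281.9, 177.2], [279, 175, 7, 5, 28]), ([281.8, 181.4], [280, 181, 5, 2, 9]), ([279.2, 197.1], [269, 192, 21, 10, 105])]
```

View pics/c1.png

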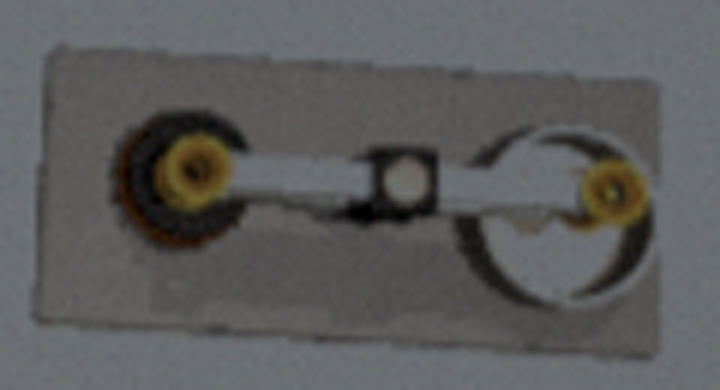

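View pics/c2.png

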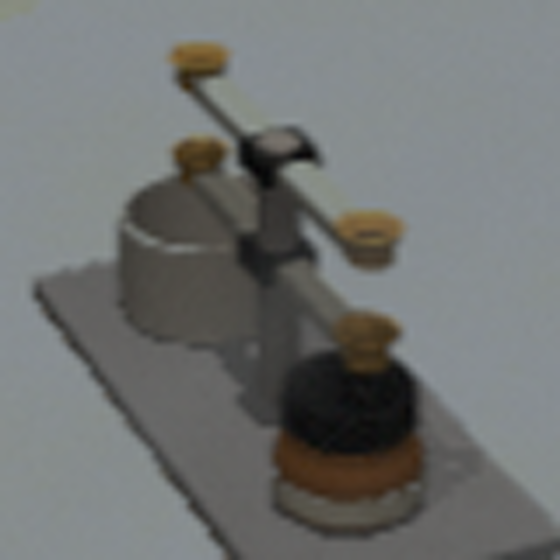

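View pics/c3.png

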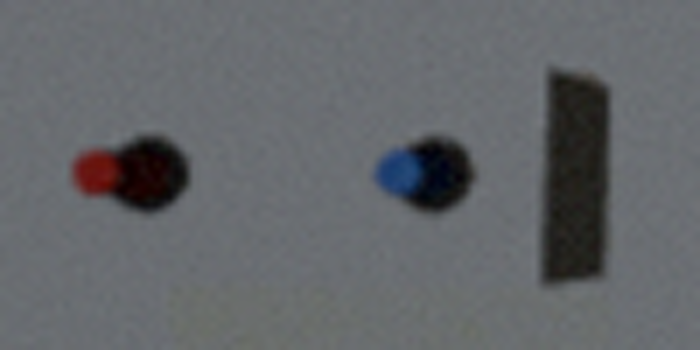

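View pics/c4.png

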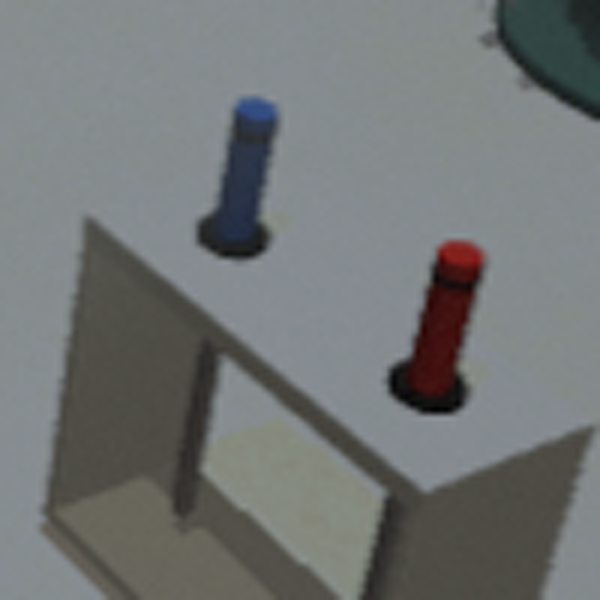

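Run:
```python
from h import *
import pickle
d=pickle.load(open("d0.pkl","rb"));T,S=d["top"],d["scene"]
print("blue top z.193",onz(T,(166.7,264.1),.193),onz(S,(377.3,188.2),.193),tri(T,(166.7,264.1),S,(377.3,188.2)))
print("blue collar",onz(T,(110+434/7-.4,240+174/7-.4),.143),onz(S,(335+233/6-.4,170+235/6-.4),.142))
print("red top",onz(T,(123.5,264.1),.193),onz(S,(411.3,212.9),.193))
print("upA(dish)",onz(T,(363.9,244.0),.130),onz(S,(258.0,137.7),.130))
print("upB",onz(T,(294.3,240.0),.130),onz(S,(230+368/7-.4,130+228/7-.4),.13))
print("lowA",onz(S,(230+199/7-.4,130+148/7-.4),.086),"lowB",onz(S,(230+368/7-.4,130+324/7-.4),.086))
print("post", onz(T,(262+407/6-.4,212+180/6-.4),.128))
print("dish rim",onz(T,(262+562/6-.4,212+215/6-.4),.055))
print("dropper",onz(T,(229,134),.1))
```

```text
blue top z.193 [0.4734504  0.15578189 0.193     ] [0.47539579 0.15702121 0.193     ] [0.47369951 0.15583307 0.19181189]
blue collar [0.47352981 0.15605298 0.143     ] [0.47412229 0.15593373 0.142     ]
red top [0.47361239 0.24559857 0.193     ] [0.47693427 0.24788506 0.193     ]
upA(dish) [ 0.51924301 -0.27937835  0.13      ] [ 0.52173933 -0.27856086  0.13      ]
upB [ 0.52853652 -0.11950087  0.13      ] [ 0.53168699 -0.11991931  0.13      ]
lowA [ 0.52026457 -0.28219797  0.086     ] lowB [ 0.5280643  -0.12405499  0.086     ]
post [ 0.52495807 -0.20061996  0.128     ]
dish rim [ 0.51596526 -0.2797205   0.055     ]
dropper [0.79525578 0.03517321 0.1       ]
```

Emit:
{"op": "move_arm", "data": {
  "motion": [
    [[6, -14, 10, -2, 1], [18, -42, 20, -6, 1], [30, -71, 30, -11, 1], [45, -106, 30, -17, 1], [60, -141, 30, -23, 1], [75, -176, 30, -29, 1], [90, -211, 30, -35, 1], [105, -246, 30, -41, 1], [120, -281, 30, -47, 1], [135, -316, 30, -52, 1], [150, -351, 30, -56, 1], [163, -382, 30, -60, 1], [173, -405, 30, -62, 1], [179, -419, 30, -63, 1], [181, -424, 30, -63, 1], [181, -424, 30, -63, 1], [181, -424, 30, -63, 1]]
  ],
  "grip_force": 25
}}

```text
clock: 1.57
eef_pos: [0.473, 0.1579, 0.2444]
ee_rot: [[-0.007, 1.0, -0.001], [1.0, 0.007, 0.0], [0.0, -0.001, -1.0]]
force: [-1.3, 0.4, -0.3]
finger_gap: 0.999
```

Run:
```python
from cell import bot
from h import *
import pickle
s=bot.observe();print(s["clock"],s["eef_pos"],s["ee_rot"].round(3).tolist(),s["joints"].round(1))
w=bot.snapshot("wrist");pickle.dump(w,open("w1.pkl","wb"));cv2.imwrite("pics/w1.png",w["pixels"][...,::-1])
cv2.imwrite("pics/s1.png",bot.snapshot("scene")["pixels"][...,::-1])
print(blobs(w,(100,90,40),(125,255,255)))
print("expected top",proj(w,[.474,.156,.193]),proj(w,[.474,.156,.143]))
```

```text
1.5667 [0.4730389  0.15791782 0.24440521] [[-0.007, 1.0, -0.001], [1.0, 0.007, 0.0], [0.0, -0.001, -1.0]] [-41.3  10.   21.6 111.9  -4.3  58.8 -17.5]
[([260.8, 202.9], [254, 189, 15, 28, 337])]
expected top [261.89172842 209.88290737] [261.86281737 194.11621235]
```

View pics/w1.png

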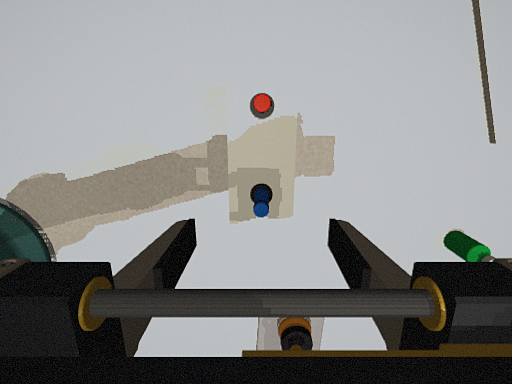

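View pics/s1.png

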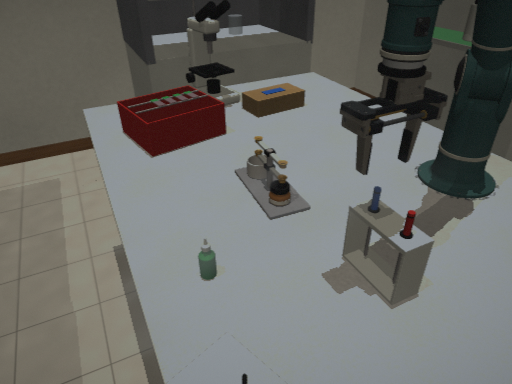

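The wrist view shows the probe top at (261,209), and the prediction was (262,210), so the position is confirmed. Descending.

Emit:
{"op": "move_arm", "data": {
  "motion": [
    [[0, 0, -10, 0, 1], [0, 0, -25, 0, 1], [0, 0, -42, 0, 1], [0, 0, -58, 0, 1], [0, 0, -72, 0, 1], [0, 0, -84, 0, 1], [0, 0, -91, 0, 1], [0, 0, -93, 0, 1], [0, 0, -93, 0, 1], [0, 0, -93, 0, 1], [0, 0, -93, 0, 1]]
  ]
}}

```text
clock: 2.58
eef_pos: [0.474, 0.1568, 0.1522]
ee_rot: [[-0.005, 1.0, 0.001], [1.0, 0.005, 0.001], [0.001, 0.001, -1.0]]
force: [-0.1, 0.4, 0.2]
finger_gap: 0.999
```

Run:
```python
from cell import bot
from h import *
s=bot.observe();print(s["clock"],s["eef_pos"],s["force"],s["qvel"].round(2))
w=bot.snapshot("wrist");cv2.imwrite("pics/w2.png",w["pixels"][...,::-1])
c=bot.snapshot("scene")["pixels"][100:280,320:480,::-1];cv2.imwrite("pics/s2.png",cv2.resize(c,None,fx=3.3,fy=3.3))
```

```text
2.5833 [0.4740175  0.15676122 0.15222617] [-0.10009303  0.38034008  0.15983728] [ 0.13 -0.23  0.08  0.03 -0.05  0.11 -0.01]
```

View pics/w2.png

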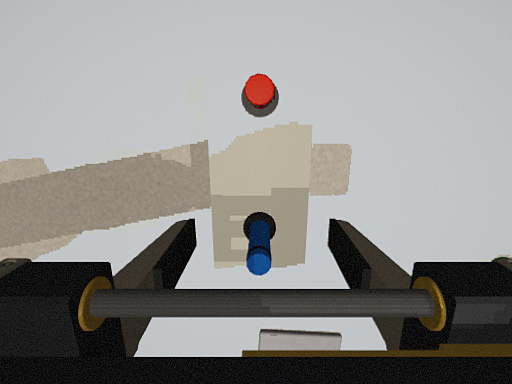

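View pics/s2.png

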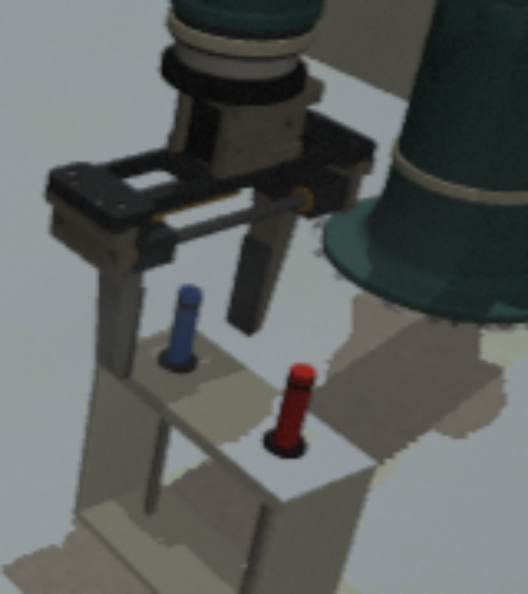

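The probe sits centred between the jaws at column 259, and both fingers are clear of the rack. Closing.

Emit:
{"op": "move_arm", "data": {
  "motion": [
    [[0, 0, 0, 0, -1], [0, 0, 0, 0, -1], [0, 0, 0, 0, -1], [0, 0, 0, 0, -1], [0, 0, 0, 0, -1], [0, 0, 0, 0, -1], [0, 0, 0, 0, -1], [0, 0, 0, 0, -1], [0, 0, 0, 0, -1], [0, 0, 0, 0, -1], [0, 0, 0, 0, -1], [0, 0, 0, 0, -1], [0, 0, 0, 0, -1], [0, 0, 0, 0, -1]]
  ],
  "grip_force": 30
}}

```text
clock: 3.85
eef_pos: [0.4735, 0.1565, 0.1515]
ee_rot: [[-0.004, 1.0, -0.0], [1.0, 0.004, -0.0], [-0.0, -0.0, -1.0]]
force: [-0.4, -0.6, -0.3]
finger_gap: 0.145
```

Emit:
{"op": "move_arm", "data": {
  "motion": [
    [[0, 0, 4, 0, -1], [0, 0, 12, 0, -1], [0, 0, 24, 0, -1], [0, 0, 38, 0, -1], [0, 0, 53, 0, -1], [0, 0, 68, 0, -1], [0, 0, 83, 0, -1], [0, 0, 98, 0, -1], [0, 0, 113, 0, -1], [0, 0, 128, 0, -1], [0, 0, 141, 0, -1], [0, 0, 151, 0, -1], [0, 0, 157, 0, -1], [0, 0, 160, 0, -1], [0, 0, 160, 0, -1], [0, 0, 160, 0, -1]]
  ]
}}

```text
clock: 5.18
eef_pos: [0.4733, 0.1564, 0.3111]
ee_rot: [[-0.004, 1.0, -0.001], [1.0, 0.004, -0.0], [-0.0, -0.001, -1.0]]
force: [0.4, -0.2, -0.3]
finger_gap: 0.147
```

Run:
```python
from cell import bot
from h import *
s=bot.observe();print(s["clock"],s["eef_pos"],s["force"],s["finger_gap"])
w=bot.snapshot("wrist");cv2.imwrite("pics/w3.png",w["pixels"][...,::-1])
c=bot.snapshot("scene")["pixels"][60:260,320:480,::-1];cv2.imwrite("pics/s3.png",cv2.resize(c,None,fx=3,fy=3))
```

```text
5.1833 [0.47325692 0.1563556  0.31114108] [ 0.4346097  -0.2147528  -0.34307487] 0.14703390124757373
```

View pics/s3.png

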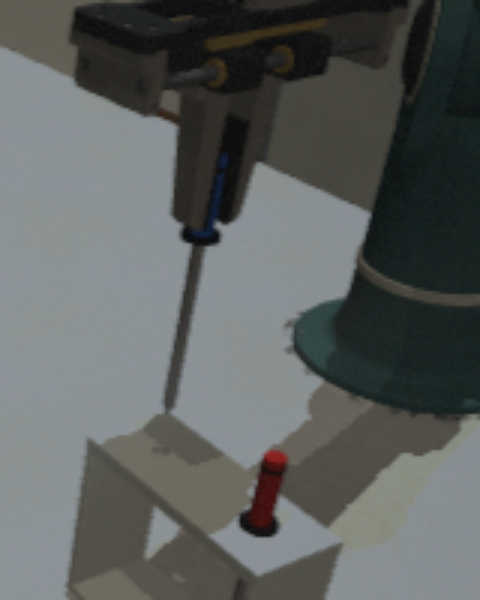

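View pics/w3.png

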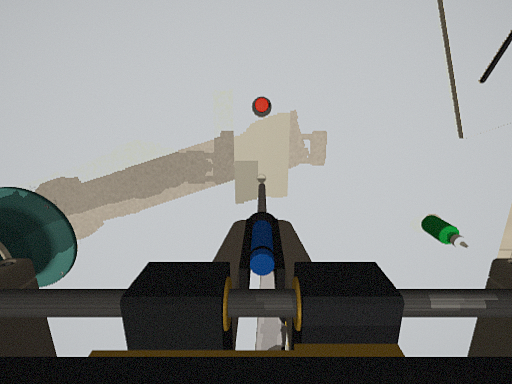

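The probe is out of the rack, held in line. Carrying it across above the stand.

Emit:
{"op": "move_arm", "data": {
  "motion": [
    [[1, -6, 0, 0, -1], [3, -20, 0, 0, -1], [5, -42, 0, 0, -1], [8, -70, 0, 0, -1], [11, -100, 0, 0, -1], [14, -130, 0, 0, -1], [17, -160, 0, 0, -1], [20, -190, 0, 0, -1], [23, -220, 0, 0, -1], [26, -250, 0, 0, -1], [29, -280, 0, 0, -1], [32, -310, 0, 0, -1], [35, -340, 0, 0, -1], [38, -368, 0, 0, -1], [41, -394, 0, 0, -1], [44, -414, 0, 0, -1], [45, -428, 0, 0, -1], [46, -434, 0, 0, -1], [46, -436, 0, 0, -1], [46, -436, 0, 0, -1]]
  ]
}}

```text
clock: 6.95
eef_pos: [0.5193, -0.2795, 0.3112]
ee_rot: [[-0.004, 1.0, -0.001], [1.0, 0.004, 0.0], [0.0, -0.001, -1.0]]
force: [-0.3, 0.0, -0.6]
finger_gap: 0.148
```

Emit:
{"op": "move_arm", "data": {
  "motion": [
    [[0, 0, -5, 0, -1], [0, 0, -12, 0, -1], [0, 0, -20, 0, -1], [0, 0, -26, 0, -1], [0, 0, -30, 0, -1], [0, 0, -30, 0, -1], [0, 0, -30, 0, -1], [0, 0, -30, 0, -1], [0, 0, -30, 0, -1]]
  ]
}}

```text
clock: 7.7
eef_pos: [0.5198, -0.2797, 0.282]
ee_rot: [[-0.004, 1.0, 0.001], [1.0, 0.004, -0.0], [-0.0, 0.001, -1.0]]
force: [0.6, -0.6, -0.5]
finger_gap: 0.143
```

Run:
```python
from cell import bot
from h import *
import pickle
s=bot.observe();print(s["clock"],s["eef_pos"],s["force"],s["finger_gap"],s["ee_rot"].round(4).tolist())
d={n:bot.snapshot(n) for n in("scene","top","wrist")};pickle.dump(d,open("d4.pkl","wb"))
def crop(n,b,f,o):
    x0,y0,x1,y1=b;cv2.imwrite(o,cv2.resize(d[n]["pixels"][y0:y1,x0:x1,::-1],None,fx=f,fy=f,interpolation=cv2.INTER_CUBIC))
crop("scene",(230,80,310,180),6,"pics/s4.png")
crop("top",(320,190,420,290),6,"pics/t4.png")
crop("wrist",(0,0,512,384),1,"pics/w4.png")
```

```text
7.7 [ 0.51976123 -0.27971934  0.28195697] [ 0.60646715 -0.56635356 -0.47309635] 0.14328604044039142 [[-0.0043, 1.0, 0.0007], [1.0, 0.0043, -0.0003], [-0.0003, 0.0007, -1.0]]
```

View pics/s4.png

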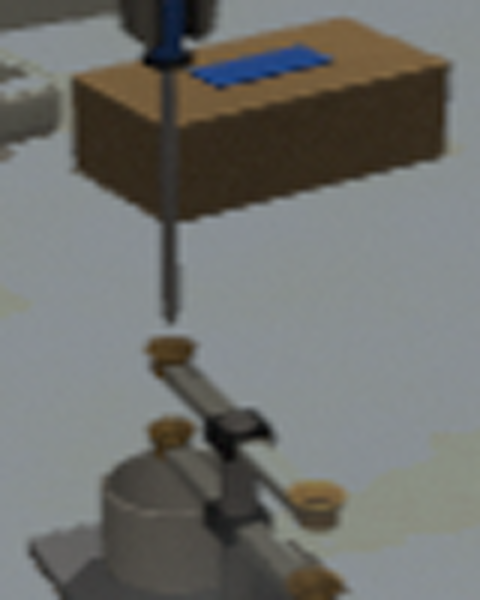

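View pics/t4.png

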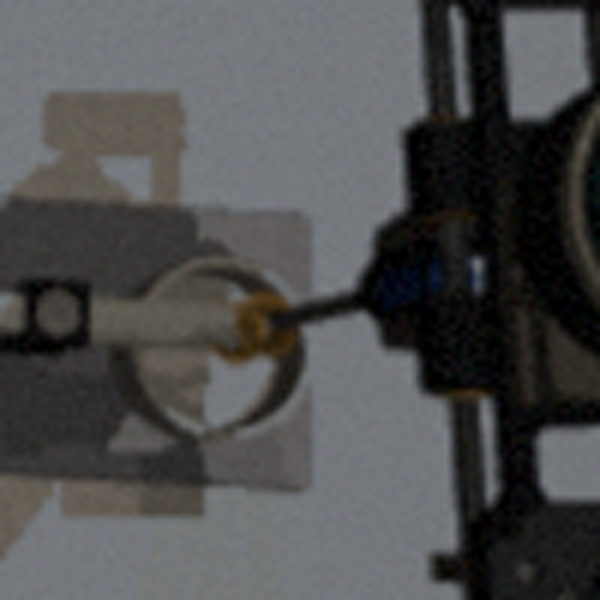

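View pics/w4.png

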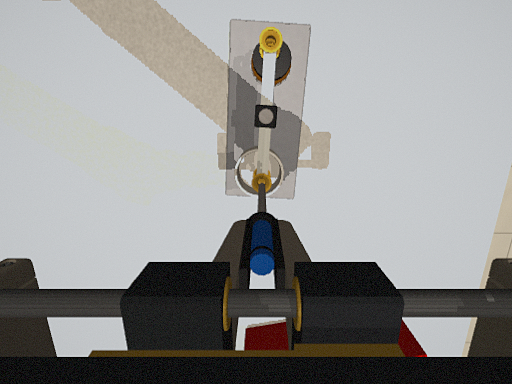

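In the scene view the tip (170,322 in the crop) is right above the bushing (171,348). The top and wrist views also show it near the mouth. I'll put numbers on the residual.

Run:
```python
from h import *
import pickle
d=pickle.load(open("d4.pkl","rb"))
T,S,W=d["top"],d["scene"],d["wrist"]
x0,y0=225,150
cv2.imwrite("pics/w4c.png",cv2.resize(W["pixels"][150:225,225:300,::-1],None,fx=8,fy=8,interpolation=cv2.INTER_CUBIC))
g=lambda o,f,u:(o[0]+(u[0]+.5)/f-.5,o[1]+(u[1]+.5)/f-.5)
ts=g((230,80),6,(171,322));tt=g((320,190),6,(272,319))
print("tip tri",tri(T,tt,S,ts), "tip@.1415",onz(T,tt,.1415),onz(S,ts,.1415))
P=[.5198,-.2797,.142]
for n,p in d.items(): print(n,"tip pred",proj(p,P),"bush pred",proj(p,[.5198,-.2797,.13]))
print("meas",ts,tt)
print("bush",onz(S,g((230,80),6,(171,346)),.13),onz(T,g((320,190),6,(265,326)),.13))
for b in blobs(W,(12,110,60),(32,255,255)):print(b,onz(W,b[0],.13))
```

```text
tip tri [ 0.52134884 -0.27782468  0.14407569] tip@.1415 [ 0.52126194 -0.27841194  0.1415    ] [ 0.51906353 -0.2831807   0.1415    ]
scene tip pred [258.39275173 133.59244746] bush pred [258.42666732 137.41519644]
top tip pred [365.5838551  243.38123409] bush pred [364.02616032 243.75621507]
wrist tip pred [260.98902296 183.59558202] bush pred [261.0031386  181.27498141]
meas (258.0833333333333, 133.25) (364.9166666666667, 242.75)
bush [ 0.52018312 -0.2811513   0.13      ] [ 0.51943383 -0.27904286  0.13      ]
([270.1, 40.8], [259, 27, 24, 31, 541]) [ 0.52914266 -0.12339479  0.13      ]
([255.4, 72.2], [251, 60, 11, 22, 59]) [ 0.51314504 -0.15480991  0.13      ]
([282.3, 76.9], [275, 65, 16, 20, 60]) [ 0.54326132 -0.15953963  0.13      ]
([261.2, 180.6], [252, 169, 20, 23, 289]) [ 0.52004159 -0.2788384   0.13      ]
([226.0, 303.3], [223, 277, 9, 54, 276]) [ 0.47053213 -0.4583795   0.13      ]
([297.1, 303.8], [292, 277, 10, 54, 290]) [ 0.57183988 -0.4588984   0.13      ]
([272.3, 351.6], [90, 344, 315, 13, 2741]) [ 0.53774565 -0.54417503  0.13      ]
```

View pics/w4c.png

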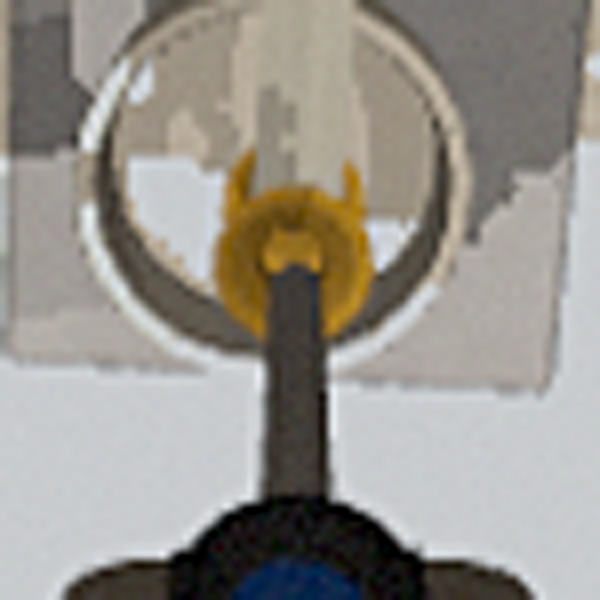

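All views agree within about 1 mm. Entering the funnel slowly while watching the forces.

Emit:
{"op": "move_arm", "data": {
  "motion": [
    [[0, 0, -2, 0, -1], [0, 0, -5, 0, -1], [0, 0, -8, 0, -1], [0, 0, -11, 0, -1], [0, 0, -14, 0, -1], [0, 0, -17, 0, -1], [0, 0, -20, 0, -1], [0, 0, -23, 0, -1], [0, 0, -26, 0, -1], [0, 0, -29, 0, -1], [0, 0, -32, 0, -1], [0, 0, -35, 0, -1], [0, 0, -36, 0, -1], [0, 0, -36, 0, -1]]
  ]
}}

```text
clock: 9.02
eef_pos: [0.5194, -0.2794, 0.2452]
ee_rot: [[-0.004, 1.0, -0.001], [1.0, 0.004, 0.0], [0.0, -0.001, -1.0]]
force: [-0.4, 0.7, -0.4]
finger_gap: 0.142
```

Run:
```python
from cell import bot
from h import *
import pickle
s=bot.observe();print(s["clock"],s["eef_pos"],s["force"],s["wrist_torque"],s["finger_gap"])
d={n:bot.snapshot(n) for n in("scene","wrist")}
a=cv2.resize(d["scene"]["pixels"][110:185,225:300,::-1],None,fx=5,fy=5,interpolation=cv2.INTER_CUBIC)
b=cv2.resize(d["wrist"]["pixels"][160:235,225:300,::-1],None,fx=5,fy=5,interpolation=cv2.INTER_CUBIC)
cv2.imwrite("pics/c5.png",np.hstack([a,b]))
```

```text
9.0167 [ 0.51941531 -0.27944372  0.24522968] [-0.39052238  0.67755495 -0.37979988] [-0.05195753  0.08179365 -0.00925695] 0.14195496246150643
```

View pics/c5.png

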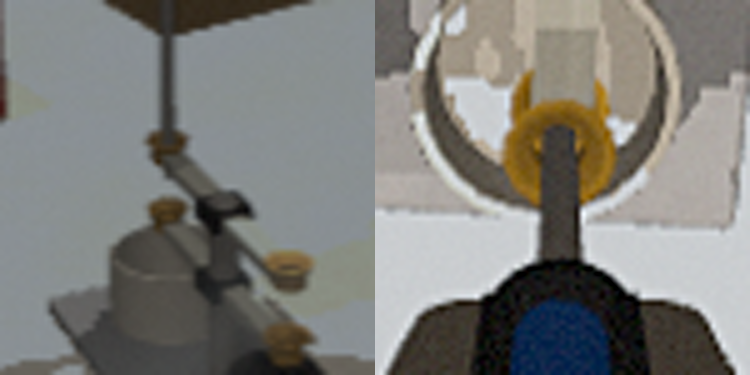

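Forces are near zero and the tip is in the upper bore. Continuing through the lower bushing: first to a tip height of about 0.066, then checking again.

Emit:
{"op": "move_arm", "data": {
  "motion": [
    [[0, 0, -2, 0, -1], [0, 0, -5, 0, -1], [0, 0, -8, 0, -1], [0, 0, -11, 0, -1], [0, 0, -14, 0, -1], [0, 0, -17, 0, -1], [0, 0, -20, 0, -1], [0, 0, -23, 0, -1], [0, 0, -26, 0, -1], [0, 0, -29, 0, -1], [0, 0, -32, 0, -1], [0, 0, -35, 0, -1], [0, 0, -38, 0, -1], [0, 0, -40, 0, -1], [0, 0, -40, 0, -1]]
  ]
}}

```text
clock: 10.37
eef_pos: [0.5193, -0.2794, 0.2051]
ee_rot: [[-0.004, 1.0, -0.001], [1.0, 0.004, 0.0], [0.0, -0.001, -1.0]]
force: [-0.3, 0.9, -0.3]
finger_gap: 0.143
```

Run:
```python
from cell import bot
from h import *
s=bot.observe();print(s["clock"],s["eef_pos"],s["force"],s["wrist_torque"],s["finger_gap"])
d={n:bot.snapshot(n) for n in("scene","wrist")}
a=cv2.resize(d["scene"]["pixels"][110:185,225:300,::-1],None,fx=5,fy=5,interpolation=cv2.INTER_CUBIC)
b=cv2.resize(d["wrist"]["pixels"][160:235,225:300,::-1],None,fx=5,fy=5,interpolation=cv2.INTER_CUBIC)
cv2.imwrite("pics/c6.png",np.hstack([a,b]))
```

```text
10.3667 [ 0.51931141 -0.27941143  0.20505393] [-0.28505834  0.90101063 -0.32609395] [-0.03114318  0.06855412 -0.02288831] 0.14268121178437712
```

View pics/c6.png

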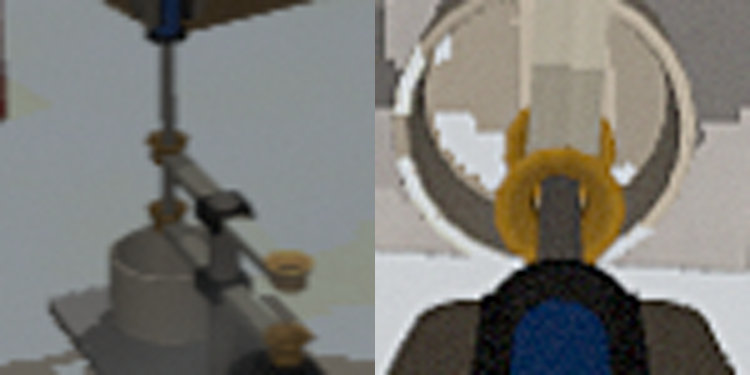

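The rod passes through the upper bushing and into the lower one, at (165,212) in the crop, with no contact force. Lowering 36 mm more puts the tip at about 0.030 m.

Emit:
{"op": "move_arm", "data": {
  "motion": [
    [[0, 0, -2, 0, -1], [0, 0, -5, 0, -1], [0, 0, -8, 0, -1], [0, 0, -11, 0, -1], [0, 0, -14, 0, -1], [0, 0, -17, 0, -1], [0, 0, -20, 0, -1], [0, 0, -23, 0, -1], [0, 0, -26, 0, -1], [0, 0, -29, 0, -1], [0, 0, -32, 0, -1], [0, 0, -34, 0, -1], [0, 0, -36, 0, -1], [0, 0, -36, 0, -1], [0, 0, -36, 0, -1], [0, 0, -36, 0, -1], [0, 0, -36, 0, -1]]
  ]
}}

```text
clock: 11.88
eef_pos: [0.5197, -0.2796, 0.1698]
ee_rot: [[-0.004, 1.0, 0.0], [1.0, 0.004, -0.0], [-0.0, 0.0, -1.0]]
force: [-0.8, -0.0, -0.2]
finger_gap: 0.148
```

Run:
```python
from cell import bot
from h import *
import pickle
s=bot.observe();print(s["clock"],s["eef_pos"],s["force"],s["wrist_torque"],s["finger_gap"])
d={n:bot.snapshot(n) for n in("scene","wrist","top")};pickle.dump(d,open("d7.pkl","wb"))
S=d["scene"]
a=cv2.resize(d["scene"]["pixels"][110:185,225:300,::-1],None,fx=5,fy=5,interpolation=cv2.INTER_CUBIC)
b=cv2.resize(d["wrist"]["pixels"][160:235,225:300,::-1],None,fx=5,fy=5,interpolation=cv2.INTER_CUBIC)
cv2.imwrite("pics/c7.png",np.hstack([a,b]))
cv2.imwrite("pics/s7.png",d["scene"]["pixels"][...,::-1])
cv2.imwrite("pics/t7.png",d["top"]["pixels"][...,::-1])
print("collar underside pred",proj(S,[.5193,-.2794,.158]))
```

```text
11.8833 [ 0.51969513 -0.27962821  0.16978625] [-8.04084838e-01 -5.37148638e-04 -2.42789087e-01] [-0.04445617  0.09023696 -0.02944948] 0.1475860718370716
collar underside pred [258.55145467 128.42929745]
```

View pics/c7.png

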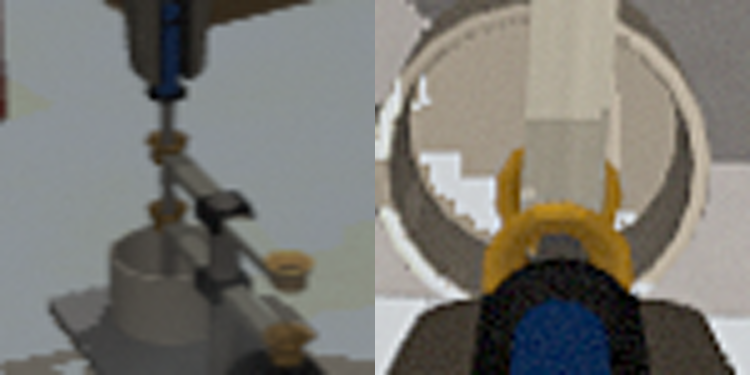

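View pics/s7.png

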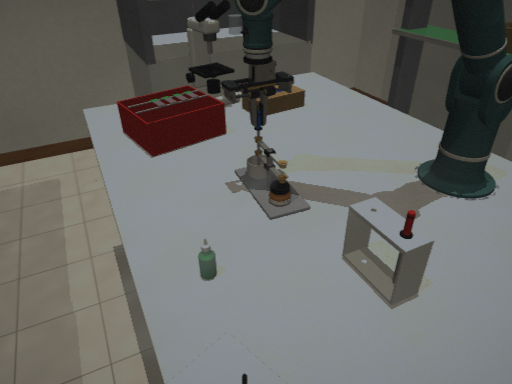

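View pics/t7.png

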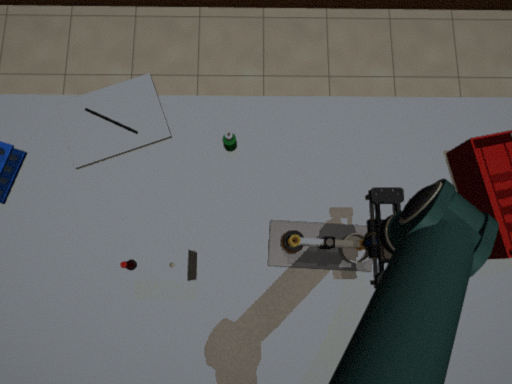

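The collar shows at scene row 129, against a predicted 128.4, so it's about 28 mm above the bushing and the tip is at about 0.03 m. The rod passes through both bushings. The red rod, jar, dropper and dish look unmoved. Handing in.

Run:
```python
from cell import bot
print(bot.close_job())
```

```text
the job is handed in; nothing more can be done
None
```

I lifted the blue probe out of the rack and lowered it through the upper and then the lower bushing above the open dish. It's held there upright by the handle with a 30 N grip, and I handed the job in at about 12 s of the 48 s.

**Tip height:** the tip is at about z = 0.030 m, roughly 25 mm below the rim and 15 mm above the inner floor. I worked this out from the arm's pose and the collar's position, because no camera could see the tip inside the dish. The collar showed within 1 pixel of where it should be in the scene picture.

**Clearance and force:** the collar is about 28 mm above the upper bushing. The force readings taken during and after the lowering were all below about 1 N, with no sign of contact.

**Other objects:** the red rod, dish, jar and dropper bottle looked unmoved in the last pictures, by eye only. The arm partly hid the dish in the top view.

**Disagreements:** before the insertion, the position estimates from different views differed by up to about 3 mm for the bushing and 5 mm for the tip. The insertion still went through cleanly, and no check failed.

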